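Press a canister lid home with the coarse collar and fine knob of a lid press

TASK

Press the tight wooden lid of the canister fully home with the small lid press it stands in. First turn the wide outer collar clockwise to bring the foot down until it just meets the lid without pushing it in; then press the lid in with the small inner knob alone, also clockwise, until it goes solid on its hidden ledge and bears about 100 newtons, never over 150. Let go and leave the foot resting on the lid; do not shift the tin, jar, glass or lemon.

Things in the scene. Friction and masses are not known exactly. Their poses are not given: they have to be found in the camera images.
- press: The press, fixed on a wooden board (top at z = 0.044) over the hob: base 130 x 200 x 12 mm, two posts 166 mm apart along its y, a bridge 36 mm wide (top 86 mm above the base's underside), below it a round canister. Origin: centre of the base's underside; its z axis is the screw axis, z up. A range hood hangs over x > 0.58 from z = 0.68 up: keep the arm low.
- collar_grip (a point): Point on the screw axis at the height to grip the OUTER collar (coarse): a ribbed steel ring 58 mm across, from 98 to 124 mm above the base's underside, with 12 mm free height between bridge and collar. The point is 8 mm below the collar's top, 30 mm above the bridge. Grip it across from above at any yaw; the inner knob then stands between the fingers and ends at most 44 mm above this point.
- collar (a joint): Angle of the outer collar, rad, growing clockwise from above; starts between 0 and 0.7; the foot meets the lid between 1.2 and 2.2. A rad lowers spindle, inner knob and foot by 6 mm. It drags with about 1.1 N m either way, carries the whole pressing load, and stays where it is left.
- knob (a joint): Angle of the inner knob, rad, growing clockwise from above; starts between -0.4 and -0.2. A rad lowers the foot by 2 mm. Each newton on the lid pushes back (anticlockwise) with 0.002 N m, and its own drag is 0.03 N m: held still it reads 0.02 to 0.06 N m while the lid slides, 0.13 to 0.23 N m at 100 N. Let go, it springs back to some 20 N on the lid. It spins easily: do not brush it.
- foot: Round steel foot plate 60 mm across, 8 mm thick, that hangs under the bridge on the spindle. Origin: centre of its underside. Only moves up and down.
- lid: Round wooden lid 89 mm across, 12 mm thick, tight in the canister's mouth. Origin: centre of its underside; its top is 3 to 13 mm below the foot at the start. It slides down against some 40 N and stays where it is pushed; after 1.5 to 2.5 mm it meets a hidden ledge whose height differs each time, then each 0.1 rad of the knob adds 30 to 50 N.
- tin: Tin of tomatoes, 75 mm across, 58 mm high, a bystander. Origin: centre of its underside.
- jar: Glass jar with dark lid, 65 mm across, 86 mm high, a bystander. Origin: centre of its underside.
- glass: Clear drinking glass, 81 mm across, 91 mm high, a bystander. Origin: centre of its underside.
- lemon: Lemon, 72 x 57 x 58 mm, a bystander. Origin: under its centre.
- knob_top (a point): Centre of the flat top of the INNER knob (fine): a ribbed steel cylinder 26 mm across on the same axis, that rises 31 to 36 mm out of the collar at the start. It rides down with the spindle as the collar is turned (23 to 29 mm then stand out). Grip it across from above, finger tips just clear of the collar's top (about 4 mm).

How it is judged:
By the outcome, as a careful person would: the job done as asked, in the order asked, and still so for the second after the job is handed in, with the robot touching nothing.
It also fails if it takes over 72 s, if anything falls off the work surface, if the arm or the gripper's body presses on something with over 40 N, if the wrist force passes 120 N, or if a joint passes its speed limit or range.

ROBOT

A 6-joint arm with a two-finger parallel gripper is mounted at the origin on a cart in front of the work surface, level with it; the furniture and walls round the work are solid. World frame = base frame: x ahead of the robot, y to its left, z up, the work surface at z = 0. Lengths are in m, angles in rad, forces in N, time in s.
With the tool pointing down it reaches from about 0.25 to 0.725 m from the base axis. Payload 9.7 kg.
Tool frame: the origin (TCP) lies midway between the tips of the shut fingers; the grasp point (between the pads) lies 19 mm behind it; z points along the fingers, x is the direction in which the jaws open and shut, and the axes are right-handed (so a half turn about z gives the same grasp; the last joint's range is limited). The gripper opens to 85 mm and grips with 20 to 120 N. Pads are 22 mm wide; open, the fingers measure 114 mm over their backs; the gripper's body (76 mm by 85 mm) begins 54 mm behind the grasp point. The pads swing forward as they close: fully open they stand 13 mm farther back than shut.
Start: joints at [1.257, 0.087, 0.176, 1.66, 0, 1.571], TCP at [0.17, 0.523, 0.231] pointing down, gripper open.
Joint ranges: [-3.13, 3.13], [-0.85, 1.81], [-1.15, 1.24], [-2.2, 2.28], [-1.44, 1.52], [-3.14, 3.14]. Speed limits (rad/s): [2.22, 2.22, 2.57, 3.14, 3.14, 3.14].

INTERFACE

Orientations are given as a unit quaternion [w, x, y, z].
In Python, from station import ctrl gives the robot as it stands.
- The arm moves only by the tool move_arm, never from a script. Its argument "motion" is a list that holds one entry, the list of rows, each a list of 6 numbers: the shift along the tool's x, y, z in m, then the turn, a rotation vector about the tool's x, y, z in degrees. A call has 1 to 8 rows; each row is the pose to reach, as a shift and turn from the pose commanded when the call began, along the tool's axes at that moment; what a row does not reach only later rows make up. A row lasts 1/8 s, in which the tool goes at most 62.5 mm and 10.7 degrees, less where a joint would pass 70% of its speed; a pose out of reach is approached as far as the arm can. A call with a gripper value outside its range is refused whole. "fingers" is the closure, from -1 (fully open) to 1 (shut), so that 0 is half open, set as the call begins (left out, the last holds). The fingers move at their own pace and stop on an object; the grip force is fixed at half the most. Time passes only in rows, so rows that repeat a pose let the fingers close. It gives the time, the measured TCP pose, the force and the opening at its end, in the units of the state.
- ctrl.get_state(): the state, without advancing time (a new reading comes with each control period).
- ctrl.snapshot(name): name is "scene" or "top" or "wrist"; returns a dict with "image" (480x640x3 uint8, red, green, blue), "fovy" (degrees; the focal length in pixels is half the picture's height over the tangent of half this angle, whatever the lens; pixels are square), "cx", "cy" (the principal point, pixels), "xyz" and "rotation" of the camera in the world. Camera axes: x right, y down, z forward; pixel columns grow to the right and rows downward; lengths in m; the calibration is good to about 2 mm. A picture is of the moment at which its call begins. There is no depth.
- ctrl.job_done(): hands the job in, once; it reports no verdict.
The state is a dict: "time": time; "joints": joint angles; "qvel": joint speeds; "joint_torque": joint torques, N m; "position": TCP position; "tool_rot": TCP orientation; "wrist_force": force on the tool from outside, world axes, zero at the start; "torque": the same for the moment, N m; "finger_gap": finger opening in m.
Only numpy, scipy, OpenCV 4.12 (cv2) and the standard library are available. Lean on these libraries where they do the work, as an engineer would, in place of code of your own. Each camera call takes 0.05 s, during which the arm holds its last target.

## Working session

There is one attempt and no reset: what is moved stays moved. The work goes in short steps, Python scripts to look and compute and a tool call to move; the robot and the scene stay as the last step left them, time stands still between calls to the robot, and variables do not carry over. Pictures are saved under pics/ and viewed, and the job is handed in when it is done.

Besides the shell and the picture viewer there is one more tool, called after "Call:" in YAML: its name, and indented under it one key for each argument. move_arm: Moves the arm, as the interface text tells. Its arguments: {"type":"object","properties":{"motion":{"type":"array","items":{"type":"array","items":{"type":"array","items":{"type":"number"}}}},"fingers":{"type":"number"}},"required":["motion"]}

```bash
ls; mkdir -p pics; python3 - <<'E'
from station import ctrl
import cv2,numpy as np
s=ctrl.get_state()
for k,v in s.items(): print(k,v)
for n in ["scene","top","wrist"]:
    d=ctrl.snapshot(n); cv2.imwrite(f"pics/{n}0.png",d["image"][:,:,::-1])
    print(n,d["fovy"],d["cx"],d["cy"],d["xyz"],np.round(d["rotation"],4).tolist())
E
```

```text
pics
time 0.0
joints [1.25701027e+00 8.74568580e-02 1.75149063e-01 1.65979580e+00
 9.94280440e-06 1.57079516e+00]
qvel [-7.78520110e-04 -1.07418387e-03 -4.49708109e-04 -4.22317522e-05
  1.55933693e-03 -1.46717671e-03]
joint_torque [ 2.28098128e-03 -5.20383632e+01  4.64805794e+01  1.61315646e-02
  1.27557751e-04  1.67507693e-05]
position [0.16969274 0.5229337  0.2305925 ]
tool_rot [ 3.80272898e-04  8.08906784e-01  5.87936550e-01 -5.31651730e-04]
wrist_force [-0.7754654  -0.49412086 -0.315186  ]
torque [ 0.02972923  0.01725129 -0.02077212]
finger_gap 0.08549601107902595
scene 53.54825838275226 317.74542446311443 246.76845147548272 [ 0.29556984 -0.22947693  0.82731931] [-0.3069, 0.918, -0.2352, 0.0879]
top 52.53134639012159 321.79462236088665 236.12770198392013 [0.42856235 0.20617321 0.99430727] [0.06, -0.7047, 0.7054, -0.0474]
wrist 70.5419149486415 315.0726834385839 243.03756350294154 [0.09527258 0.54775351 0.37368974] [0.1249, 0.7986, 0.5819, 0.0901]
```

View pics/scene0.png

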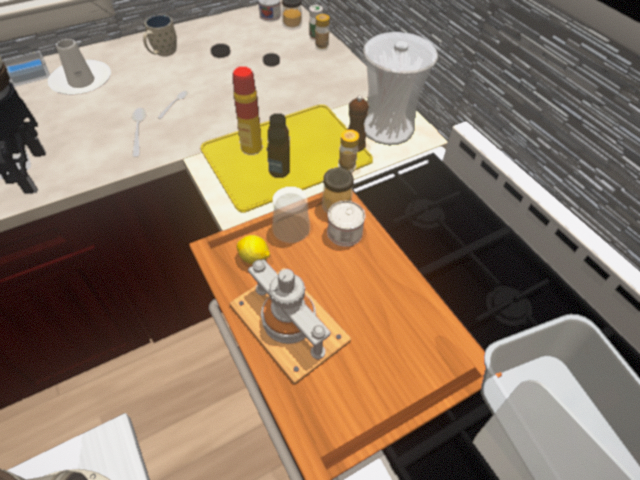

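View pics/top0.png

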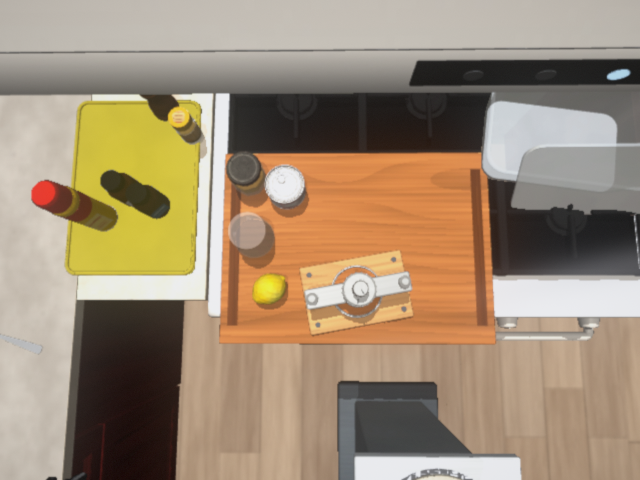

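View pics/wrist0.png

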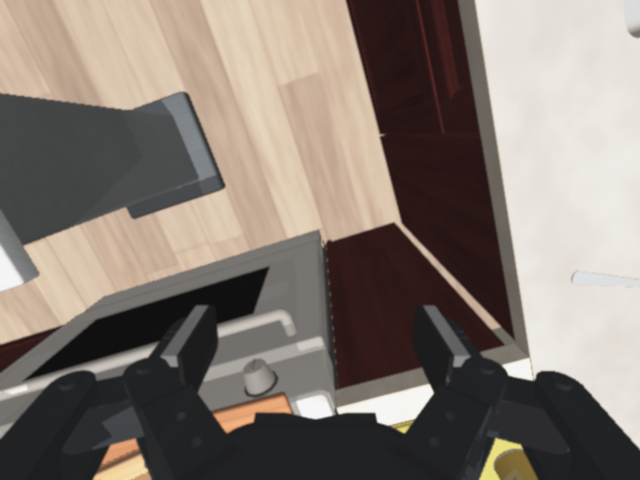

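The scene view shows the press at about (288,300) with its knob at (286,278). In the top view the knob is near (360,290), with the lemon at (269,290), glass at (248,234), tin at (285,187) and jar at (243,172). The press bridge runs roughly left-right in that view. Next I'll zoom in.

```bash
cat > h.py <<'E'
import numpy as np,cv2
from scipy.spatial.transform import Rotation as R
from station import ctrl
def rot(q): return R.from_quat([q[1],q[2],q[3],q[0]]).as_matrix()
class Cam:
    def __init__(s,d):
        s.im=d["image"][:,:,::-1].copy(); s.f=240/np.tan(np.radians(d["fovy"])/2)
        s.cx,s.cy=d["cx"],d["cy"]; s.p=np.array(d["xyz"]); q=np.array(d["rotation"]); s.R=rot(q) if q.size==4 else q
    def ray(s,u,v):
        r=s.R@np.array([(u-s.cx)/s.f,(v-s.cy)/s.f,1]); return r/np.linalg.norm(r)
    def plane(s,u,v,z):
        r=s.ray(u,v); return s.p+r*(z-s.p[2])/r[2]
    def proj(s,P):
        c=s.R.T@(np.array(P)-s.p); return np.array([s.cx+s.f*c[0]/c[2],s.cy+s.f*c[1]/c[2]])
def snap(n): return Cam(ctrl.snapshot(n))
def tri(cs,uvs):
    A=np.zeros((3,3));b=np.zeros(3)
    for c,(u,v) in zip(cs,uvs):
        r=c.ray(u,v);M=np.eye(3)-np.outer(r,r);A+=M;b+=M@c.p
    return np.linalg.solve(A,b)
def crop(c,x0,y0,x1,y1,name,k=6):
    cv2.imwrite(name,cv2.resize(c.im[y0:y1,x0:x1],None,fx=k,fy=k,interpolation=cv2.INTER_CUBIC))
E
python3 - <<'E'
from h import *
t=snap("top");s=snap("scene")
crop(t,295,245,425,340,"pics/t1.png");crop(s,225,250,355,345,"pics/s1.png")
E
```

```text
(no output)
```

View pics/t1.png

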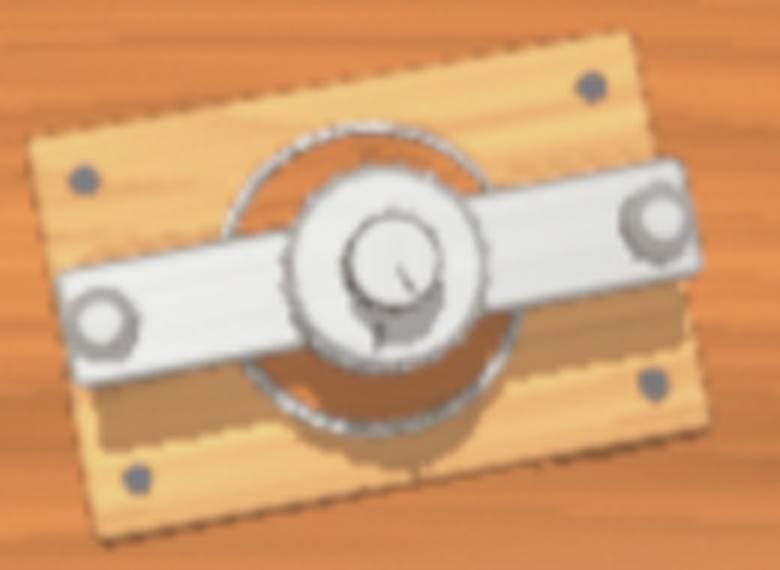

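View pics/s1.png

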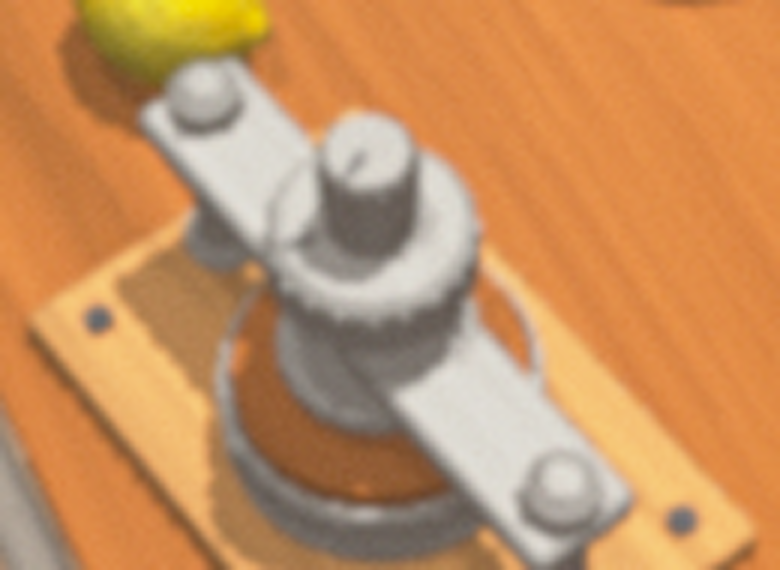

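```bash
python3 - <<'E'
from h import *
t=snap("top");s=snap("scene")
T=lambda x,y:(295+x/6-.4,245+y/6-.4)
S=lambda x,y:(225+x/6-.4,250+y/6-.4)
print("collar top",t.plane(*T(386,268),.168))
k=tri([t,s],[T(393,261),S(370,150)]);print("knob top",k,t.proj(k),T(393,261),s.proj(k),S(370,150))
C=[t.plane(*T(*p),.056) for p in [(32,142),(628,33),(708,428),(103,543)]]
for c in C:print(c)
print("base c",np.mean(C,0)); d=(C[0]+C[3]-C[1]-C[2]);print("y axis deg",np.degrees(np.arctan2(d[1],d[0])))
a=t.plane(*T(100,322),.135);b=t.plane(*T(658,222),.135);print("bolts",(a+b)/2,a,b)
print("rim ctr", t.plane(*T(372,280),.09))
print("scene collar top", s.plane(*S(373,228),.168))
for n,u,v in[("lemon",269,290)]:print(n,t.plane(u,v,.07))
E
```

```text
collar top [0.46424722 0.15826335 0.168     ]
knob top [0.46534574 0.15796101 0.19902026] [360.21032966 287.75900881] (360.1, 288.1) [285.90521182 274.6654218 ] (286.2666666666667, 274.6)
[0.50954224 0.26529681 0.056     ]
[0.54458156 0.07285272 0.056     ]
[0.4186837  0.05059297 0.056     ]
[0.38275144 0.24195172 0.056     ]
base c [0.46388973 0.15767356 0.056     ]
y axis deg 100.4766067212498
bolts [0.46452126 0.15833719 0.135     ] [0.44999588 0.24003966 0.135     ] [0.47904664 0.07663471 0.135     ]
rim ctr [0.46394192 0.15808626 0.09      ]
scene collar top [0.46353474 0.15374721 0.168     ]
lemon [0.46716233 0.32278083 0.07      ]
```

```bash
cat >> h.py <<'E'
AX=np.array([0.4643,0.158])
def delta(target,yawdeg=None):
    st=ctrl.get_state();Rt=rot(st["tool_rot"]);
    print("shift",np.round(1000*Rt.T@(np.array(target)-st["position"]),1),"mm; yaw",np.degrees(np.arctan2(Rt[1,0],Rt[0,0])),"tilt",np.degrees(np.arccos(-Rt[2,2])))
def show():
    s=ctrl.get_state();print({k:np.round(v,4).tolist() for k,v in s.items()})
E
python3 -c "
from h import *
delta([*AX,.265])"
```

```text
shift [-256.4  392.9  -33.8] mm; yaw 72.01992269670873 tilt 0.01896042749308994
```

Call:
move_arm:
  motion:
    - [[-0.02,0.03,-0.034,0,0,-4],[-0.06,0.09,-0.034,0,0,-8],[-0.1,0.15,-0.034,0,0,-14],[-0.14,0.21,-0.034,0,0,-18],[-0.18,0.27,-0.034,0,0,-22],[-0.215,0.33,-0.034,0,0,-26],[-0.243,0.372,-0.034,0,0,-28],[-0.2564,0.3929,-0.034,0,0,-30]]
  fingers: -1

```text
time: 1.35
position: [0.4654, 0.1561, 0.2654]
tool_rot: [0.0, 0.629, 0.778, 0.0]
wrist_force: [0.7, 1.5, -0.1]
finger_gap: 0.0853
```

```bash
python3 - <<'E'
from h import *
show();w=snap("wrist");cv2.imwrite("pics/w1.png",w.im);t=snap("top");cv2.imwrite("pics/t2.png",t.im)
for z in(.168,.2):print(w.proj([*AX,z]))
delta([*AX,.265])
E
```

```text
{'time': 1.35, 'joints': [0.3235, -0.0395, 0.1139, 1.7237, 0.0001, 0.1129], 'qvel': [-0.9115, 0.3378, 0.3161, -0.0185, 0.001, -1.1863], 'joint_torque': [5.79, -47.9771, 43.7636, 0.6349, -0.1346, 1.8698], 'position': [0.4654, 0.1561, 0.2654], 'tool_rot': [0.0001, 0.6289, 0.7775, 0.0003], 'wrist_force': [0.7089, 1.5301, -0.0827], 'torque': [0.0473, -0.0246, 0.0497], 'finger_gap': 0.0853}
[316.87622906 243.84560425]
[317.13332583 258.85706316]
shift [ 4.3 -1.6 -0.3] mm; yaw 101.75932626317655 tilt 0.06330149501980974
```

View pics/w1.png

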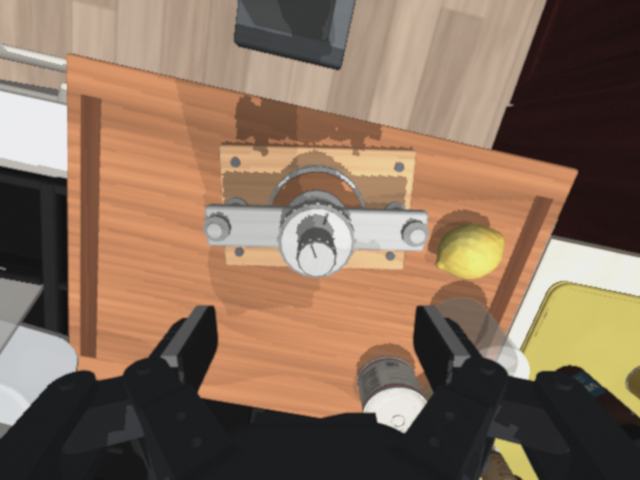

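Wrist view: the collar is centred at (316,242) and the knob top at (317,261). My axis estimate predicts (317,244) and (317,259), so they agree. I'll descend over the collar.

Call:
move_arm:
  motion:
    - [[0,0,0.02,0,0,0],[0,0,0.05,0,0,0],[0,0,0.08,0,0,0],[0,0,0.105,0,0,0],[0,0,0.12,0,0,0],[0,0,0.126,0,0,0],[0,0,0.126,0,0,0]]

```text
time: 2.33
position: [0.4644, 0.1581, 0.1397]
tool_rot: [0.0, 0.629, 0.777, 0.0]
wrist_force: [0.2, 0.2, 0.5]
finger_gap: 0.0852
```

```bash
python3 - <<'E'
from h import *
show();delta([*AX,.139]);w=snap("wrist");cv2.imwrite("pics/w2.png",w.im);t=snap("top");s=snap("scene");crop(s,225,250,355,345,"pics/s2.png")
print([w.proj([*AX,z]) for z in (.168,.2)])
E
```

```text
{'time': 2.325, 'joints': [0.3282, -0.0703, -0.1592, 1.4816, 0.0001, 0.1183], 'qvel': [-0.0027, -0.0045, 0.0165, 0.007, -0.0014, 0.0003], 'joint_torque': [0.0579, -41.9375, 46.0966, -0.1628, 0.002, 0.004], 'position': [0.4644, 0.1581, 0.1397], 'tool_rot': [0.0001, 0.6291, 0.7773, 0.0001], 'wrist_force': [0.2307, 0.1784, 0.5421], 'torque': [0.0181, 0.0278, -0.024], 'finger_gap': 0.0852}
shift [-0.1 -0.1  0.7] mm; yaw 102.02833102249608 tilt 0.016544775664714736
[array([312.78000248, 343.69182226]), array([312.11357361, 405.87184788])]
```

View pics/w2.png

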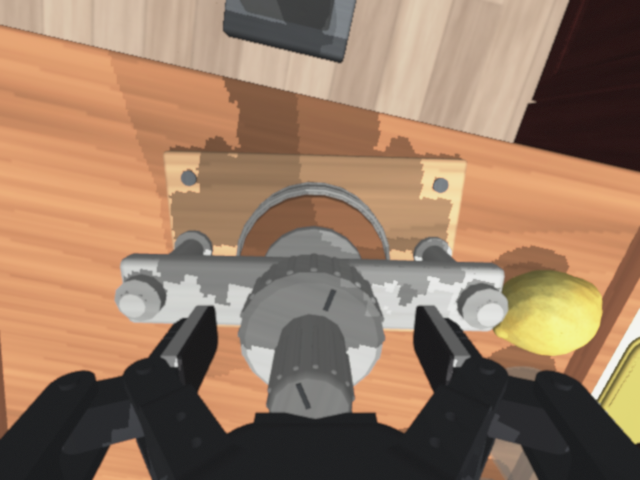

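View pics/s2.png

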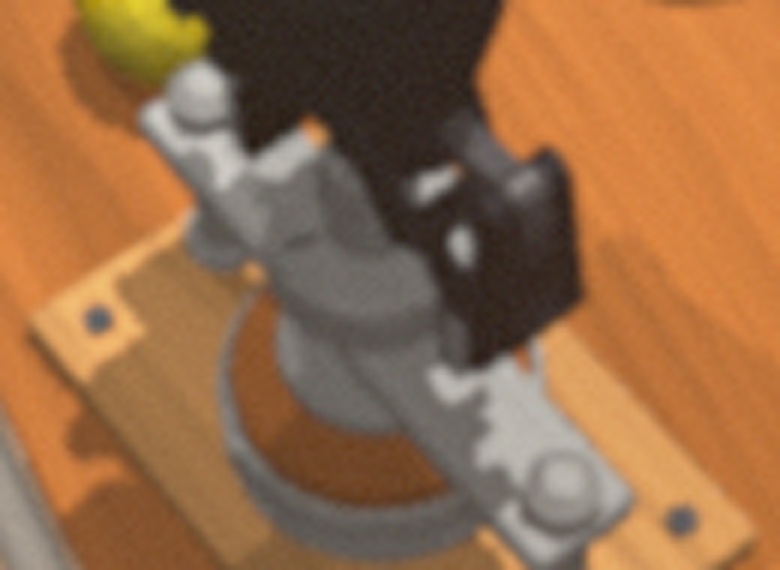

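The collar sits centred between the fingers at (313,335), and the finger pads are at columns 216 and 414. I'll close the gripper.

Call:
move_arm:
  motion:
    - [[0,0,0,0,0,0],[0,0,0,0,0,0],[0,0,0,0,0,0],[0,0,0,0,0,0]]
  fingers: 1

```text
time: 2.98
position: [0.4649, 0.1566, 0.1406]
tool_rot: [0.002, 0.63, 0.777, -0.0]
wrist_force: [-1.0, -7.1, 7.9]
finger_gap: 0.0562
```

```bash
python3 - <<'E'
from h import *
show();delta([*AX,.139]);w=snap("wrist");cv2.imwrite("pics/w3.png",w.im)
E
```

```text
{'time': 2.975, 'joints': [0.3269, -0.0713, -0.1583, 1.4824, -0.0033, 0.1183], 'qvel': [0.0004, 0.0005, 0.0005, -0.0006, 0.0002, 0.0005], 'joint_torque': [3.8851, -38.4778, 44.1065, -1.4058, 2.4953, -0.1013], 'position': [0.4649, 0.1566, 0.1406], 'tool_rot': [0.0018, 0.6297, 0.7769, -0.0003], 'wrist_force': [-0.9859, -7.143, 7.867], 'torque': [-2.0418, 0.0324, -0.0884], 'finger_gap': 0.0562}
shift [ 1.5 -0.4  1.6] mm; yaw 101.94992048924759 tilt 0.20522881335665005
```

View pics/w3.png

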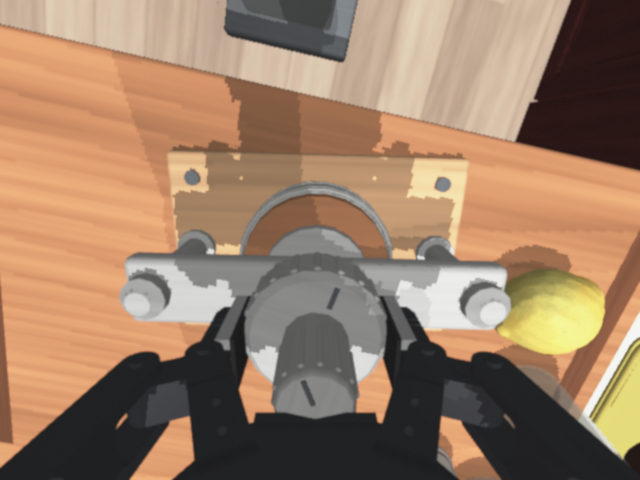

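Gripped: the gap is 56 mm across the ribs. The arm was pulled about 1.5 mm toward -y, so I'll recentre. First I'll zoom in on the foot and lid to estimate the gap.

```bash
python3 - <<'E'
from h import *
w=snap("wrist");crop(w,230,170,400,280,"pics/w3c.png",4.7 and 4)
A=np.array([.4647,.1563])
def arc(r,z):
    th=np.linspace(0,2*np.pi,361);P=np.array([w.proj([A[0]+r*np.cos(a),A[1]+r*np.sin(a),z]) for a in th])
    i=P[:,1].argmin();return P[i].round(1),[P[:,0].min().round(1),P[:,0].max().round(1)]
for r,z in[(.030,.08),(.03,.09),(.03,.1),(.0445,.07),(.0445,.08),(.0445,.09),(.029,.168)]:print(r,z,*arc(r,z))
print(w.p)
E
```

```text
0.03 0.08 [313.7 216.3] [np.float64(266.9), np.float64(360.5)]
0.03 0.09 [313.6 220.2] [np.float64(264.6), np.float64(362.6)]
0.03 0.1 [313.4 224.5] [np.float64(262.2), np.float64(364.8)]
0.0445 0.07 [313.8 190.1] [np.float64(247.2), np.float64(380.4)]
0.0445 0.08 [313.7 192.7] [np.float64(244.2), np.float64(383.2)]
0.0445 0.09 [313.6 195.6] [np.float64(240.9), np.float64(386.3)]
0.029 0.168 [312.  274.1] [np.float64(238.5), np.float64(385.9)]
[0.38799806 0.14142844 0.28350385]
```

View pics/w3c.png

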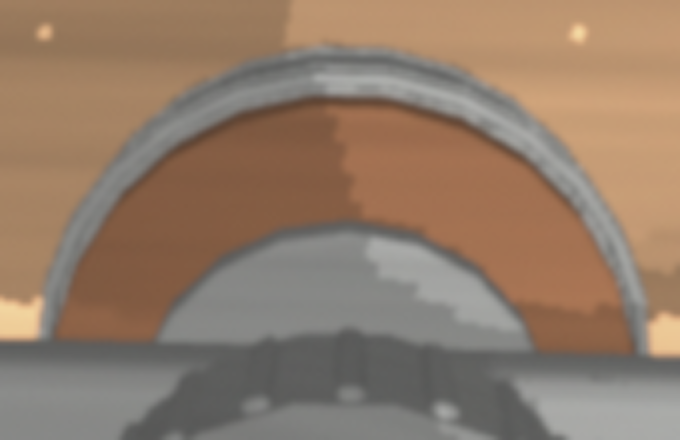

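Call:
move_arm:
  motion:
    - [[-0.0018,0,0,0,0,0],[-0.0018,0,0,0,0,4],[-0.0018,0,0,0,0,8],[-0.0018,0,0,0,0,12],[-0.0018,0,0,0,0,16]]

```text
time: 3.7
position: [0.4649, 0.1564, 0.1406]
tool_rot: [0.001, 0.731, 0.682, 0.001]
wrist_force: [-2.3, 0.1, 8.2]
finger_gap: 0.056
```

```bash
cat >> h.py <<'E'
def q():
    s=ctrl.get_state();Rt=rot(s["tool_rot"]);print("t",round(s["time"],2),"pos",np.round(s["position"]*1000,2),"yaw",round(np.degrees(np.arctan2(Rt[1,0],Rt[0,0])),2),"F",np.round(s["wrist_force"],1),"T",np.round(s["torque"],3),"j6",np.round(s["joints"][5],3),"tq6",np.round(s["joint_torque"][5],3),"gap",round(s["finger_gap"]*1000,2),"v6",np.round(s["qvel"][5],3))
E
python3 -c "
from h import *
q();delta([.4647,.1563,.139])"
```

```text
t 3.7 pos [464.94 156.35 140.58] yaw 85.99 F [-2.3  0.1  8.2] T [-0.619  0.519  1.073] j6 0.395 tq6 0.145 gap 56.02 v6 0.556
shift [-0.1 -0.2  1.6] mm; yaw 85.98949801948801 tilt 0.09092597675045194
```

Call:
move_arm:
  motion:
    - [[0,0,0,0,0,3],[0,0,0,0,0,6],[0,0,0,0,0,9]]

```text
time: 4.08
position: [0.4649, 0.1563, 0.1406]
tool_rot: [0.001, 0.783, 0.623, 0.001]
wrist_force: [-2.1, -1.3, 8.8]
finger_gap: 0.0561
```

```bash
python3 -c "
from h import *
q();w=snap('wrist');crop(w,230,170,400,280,'pics/w4c.png',4);s=snap('scene');crop(s,225,250,355,345,'pics/s4.png')"
```

```text
t 4.08 pos [464.93 156.26 140.61] yaw 77.02 F [-2.1 -1.3  8.8] T [-0.833  0.619  1.099] j6 0.551 tq6 0.372 gap 56.07 v6 0.416
```

View pics/w4c.png

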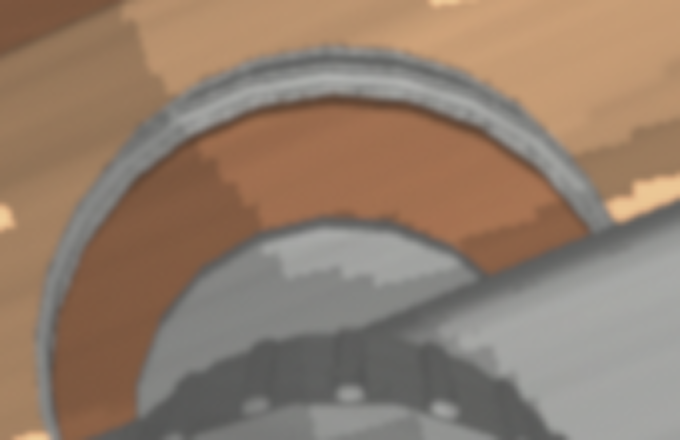

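View pics/s4.png

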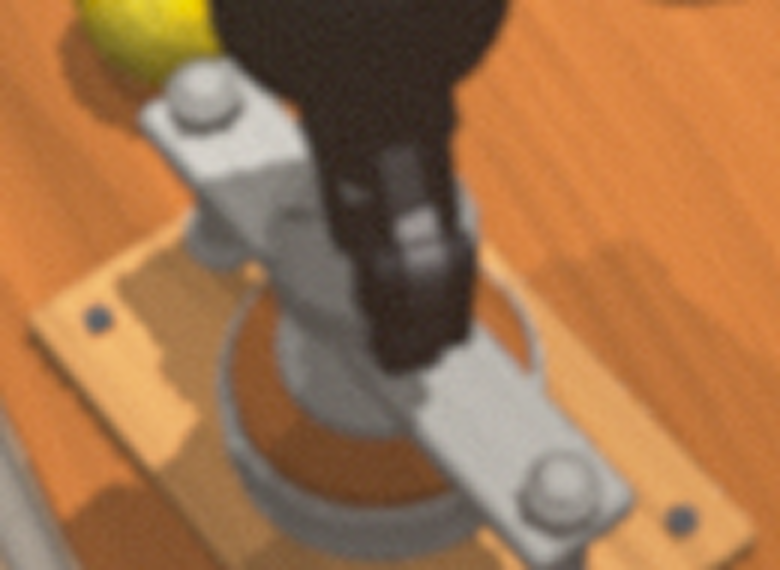

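```bash
python3 - <<'E'
from h import *
w=snap("wrist");cv2.imwrite("pics/w5.png",w.im);np.save("w5.npy",np.array([w.f,w.cx,w.cy,*w.p,*w.R.ravel()]))
A=np.array([.4647,.1563]);y=np.radians(10.5);X=np.array([np.cos(y),np.sin(y)]);Y=np.array([-X[1],X[0]])
P=lambda a,b,z:w.proj([*(A+a*X+b*Y),z]).round(1)
print("base near corners",P(-.065,.1,.056),P(-.065,-.1,.056));print("bridge near top edge",P(-.018,.05,.13),P(-.018,-.05,.13),"bolts",P(0,.083,.135),P(0,-.083,.135))
def arc(r,z):
    th=np.linspace(0,2*np.pi,361);Q=np.array([w.proj([A[0]+r*np.cos(a),A[1]+r*np.sin(a),z]) for a in th])
    return Q[Q[:,1].argmin()].round(1)
print("canbase r?",arc(.029,.142),arc(.029,.168)); print([arc(.03,z) for z in(.08,.09,.1)],[arc(.0445,z) for z in(.08,.09,.1)])
E
```

```text
base near corners [420.6  98.6] [144.  222.9]
bridge near top edge [396.4 228.3] [208.7 304.2] bolts [480.1 238.4] [166.5 360.2]
canbase r? [313.8 251.6] [313.6 274.8]
[array([314.1, 216.8]), array([314.1, 220.7]), array([314.1, 225.1])] [array([314.2, 193.3]), array([314.1, 196.2]), array([314.1, 199.4])]
```

View pics/w5.png

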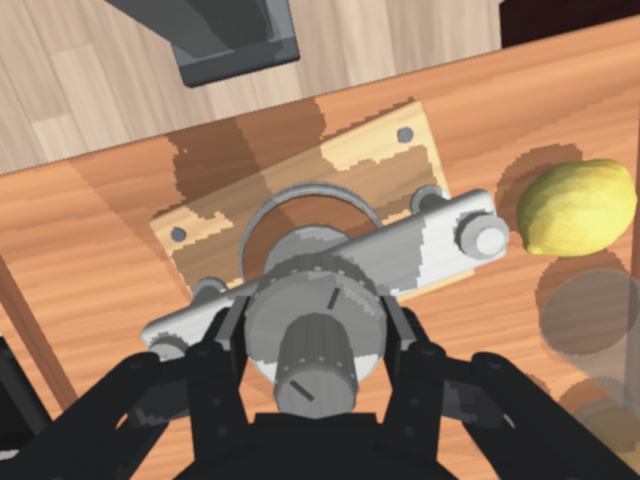

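The base corners match the prediction to within about 2 px. Corrected for that, the foot's underside is near z 0.094 and the lid top near 0.080 or lower, so the remaining gap is large (≥6 mm). I'll continue in moderate steps.

Call:
move_arm:
  motion:
    - [[0,0,0,0,0,4],[0,0,0,0,0,8]]

```text
time: 4.47
position: [0.4649, 0.1562, 0.1406]
tool_rot: [0.001, 0.824, 0.566, 0.001]
wrist_force: [-1.5, -1.8, 8.8]
finger_gap: 0.056
```

```bash
python3 -c "
from h import *
q()"
```

```text
t 4.47 pos [464.87 156.18 140.59] yaw 68.98 F [-1.5 -1.8  8.8] T [-0.866  0.703  1.099] j6 0.691 tq6 0.131 gap 56.01 v6 0.555
```

Call:
move_arm:
  motion:
    - [[0,0,0,0,0,3],[0,0,0,0,0,6]]

```text
time: 4.72
position: [0.4649, 0.1561, 0.1406]
tool_rot: [0.001, 0.853, 0.523, 0.0]
wrist_force: [-2.5, -1.4, 8.6]
finger_gap: 0.0565
```

```bash
python3 -c "
from h import *
q()"
```

```text
t 4.72 pos [464.85 156.09 140.62] yaw 63.01 F [-2.5 -1.4  8.6] T [-0.942  0.755  1.056] j6 0.796 tq6 0.377 gap 56.46 v6 0.415
```

Call:
move_arm:
  motion:
    - [[0,0,0,0,0,2.5],[0,0,0,0,0,5]]

```text
time: 4.97
position: [0.4648, 0.1561, 0.1406]
tool_rot: [0.001, 0.875, 0.485, 0.0]
wrist_force: [-2.6, -2.1, 8.8]
finger_gap: 0.0558
```

```bash
python3 -c "
from h import *
q()"
```

```text
t 4.97 pos [464.8  156.06 140.58] yaw 58.03 F [-2.6 -2.1  8.8] T [-0.934  0.811  1.059] j6 0.882 tq6 0.488 gap 55.75 v6 0.347
```

Call:
move_arm:
  motion:
    - [[0,0,0,0,0,2],[0,0,0,0,0,4]]

```text
time: 5.22
position: [0.4648, 0.156, 0.1406]
tool_rot: [0.001, 0.891, 0.454, 0.0]
wrist_force: [-3.1, -1.7, 10.4]
finger_gap: 0.0562
```

```bash
python3 - <<'E'
from h import *
q();w=snap("wrist");crop(w,230,170,400,280,'pics/w6c.png',4);s=snap('scene');crop(s,225,250,355,345,'pics/s6.png')
A=np.array([.4648,.1561])
def arc(r,z):
    th=np.linspace(0,2*np.pi,361);Q=np.array([w.proj([A[0]+r*np.cos(a),A[1]+r*np.sin(a),z]) for a in th])
    return Q[Q[:,1].argmin()].round(1)
print([arc(.03,z) for z in(.08,.09,.1)],[arc(.0445,z) for z in(.07,.08,.09)])
E
```

```text
t 5.22 pos [464.78 156.01 140.6 ] yaw 54.04 F [-3.1 -1.7 10.4] T [-0.979  0.865  1.056] j6 0.952 tq6 0.601 gap 56.16 v6 0.276
[array([314.7, 217.3]), array([314.6, 221.3]), array([314.6, 225.7])] [array([314.7, 191.2]), array([314.7, 193.8]), array([314.7, 196.8])]
```

View pics/w6c.png

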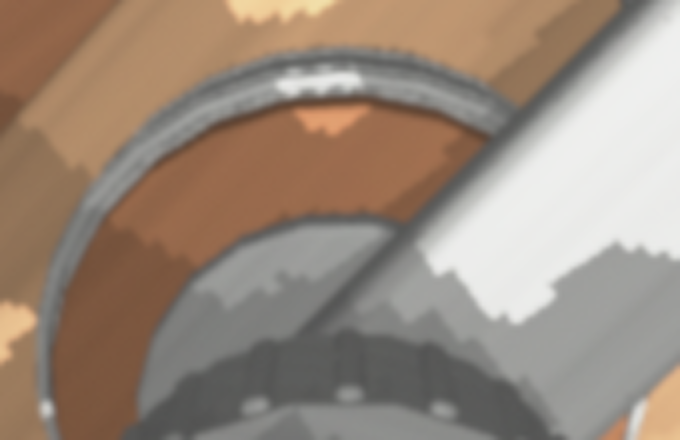

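View pics/s6.png

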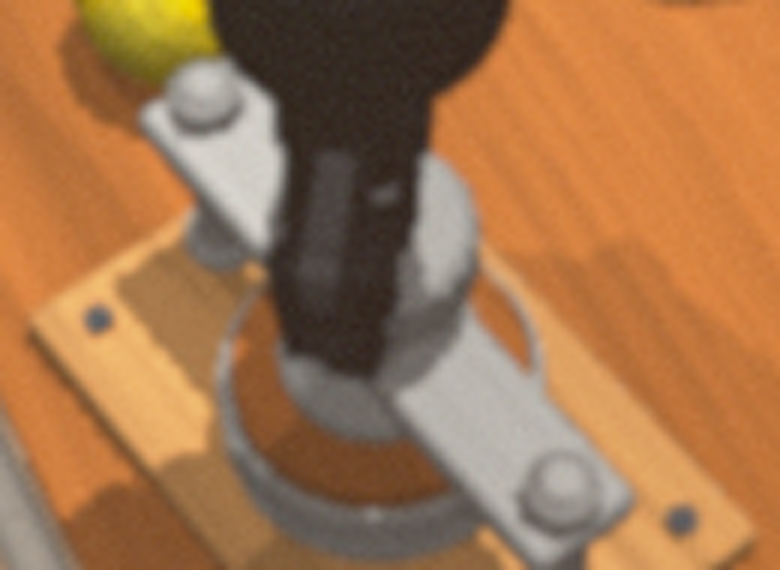

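Call:
move_arm:
  motion:
    - [[0,0,0,0,0,2]]

```text
time: 5.45
position: [0.4647, 0.156, 0.1406]
tool_rot: [0.001, 0.899, 0.439, 0.0]
wrist_force: [-1.5, -2.1, 9.7]
finger_gap: 0.056
```

```bash
python3 -c "
from h import *
q()"
```

```text
t 5.45 pos [464.74 156.02 140.57] yaw 52.06 F [-1.5 -2.1  9.7] T [-1.006  0.906  1.114] j6 0.987 tq6 0.404 gap 55.97 v6 0.289
```

Call:
move_arm:
  motion:
    - [[0,0,0,0,0,2]]

```text
time: 5.58
position: [0.4647, 0.156, 0.1406]
tool_rot: [0.001, 0.906, 0.423, 0.0]
wrist_force: [-3.4, -2.3, 9.2]
finger_gap: 0.0561
```

```bash
python3 -c "
from h import *
q()"
```

```text
t 5.58 pos [464.74 155.97 140.6 ] yaw 50.04 F [-3.4 -2.3  9.2] T [-1.027  0.98   0.998] j6 1.022 tq6 0.593 gap 56.07 v6 0.277
```

Call:
move_arm:
  motion:
    - [[0,0,0,0,0,2]]

```text
time: 5.7
position: [0.4647, 0.156, 0.1406]
tool_rot: [0.001, 0.913, 0.407, 0.0]
wrist_force: [-1.7, -2.7, 8.9]
finger_gap: 0.0562
```

```bash
python3 -c "
from h import *
q()"
```

```text
t 5.7 pos [464.71 155.97 140.6 ] yaw 48.04 F [-1.7 -2.7  8.9] T [-0.946  0.988  1.086] j6 1.057 tq6 0.6 gap 56.15 v6 0.276
```

Call:
move_arm:
  motion:
    - [[0,0,0,0,0,2]]

```text
time: 5.82
position: [0.4647, 0.156, 0.1406]
tool_rot: [0.001, 0.92, 0.391, 0.0]
wrist_force: [-2.9, -2.5, 8.7]
finger_gap: 0.0561
```

```bash
python3 -c "
from h import *
q()"
```

```text
t 5.83 pos [464.7  155.96 140.58] yaw 46.04 F [-2.9 -2.5  8.7] T [-0.984  1.091  1.081] j6 1.092 tq6 0.6 gap 56.13 v6 0.278
```

Call:
move_arm:
  motion:
    - [[0,0,0,0,0,2]]

```text
time: 5.95
position: [0.4647, 0.1559, 0.1406]
tool_rot: [0.001, 0.927, 0.375, 0.0]
wrist_force: [-2.3, -2.4, 9.4]
finger_gap: 0.056
```

```bash
python3 -c "
from h import *
q()"
```

```text
t 5.95 pos [464.68 155.94 140.6 ] yaw 44.04 F [-2.3 -2.4  9.4] T [-1.018  1.073  1.108] j6 1.127 tq6 0.6 gap 56.05 v6 0.278
```

Call:
move_arm:
  motion:
    - [[0,0,0,0,0,2]]

```text
time: 6.08
position: [0.4647, 0.1559, 0.1406]
tool_rot: [0.0, 0.933, 0.359, 0.0]
wrist_force: [-2.7, -3.2, 9.6]
finger_gap: 0.0562
```

```bash
python3 -c "
from h import *
q()"
```

```text
t 6.08 pos [464.67 155.94 140.58] yaw 42.04 F [-2.7 -3.2  9.6] T [-1.028  1.125  1.128] j6 1.161 tq6 0.6 gap 56.25 v6 0.277
```

The joint-6 torque settles to a clean 0.600 under identical steps, which makes it a good contact detector.

Call:
move_arm:
  motion:
    - [[0,0,0,0,0,2]]

```text
time: 6.2
position: [0.4646, 0.1559, 0.1406]
tool_rot: [0.0, 0.94, 0.342, 0.0]
wrist_force: [-2.8, -3.1, 8.8]
finger_gap: 0.0562
```

```bash
python3 -c "
from h import *
q()"
```

```text
t 6.2 pos [464.63 155.92 140.58] yaw 40.04 F [-2.8 -3.1  8.8] T [-1.049  1.161  1.097] j6 1.196 tq6 0.6 gap 56.19 v6 0.277
```

Call:
move_arm:
  motion:
    - [[0,0,0,0,0,2]]

```text
time: 6.32
position: [0.4646, 0.1559, 0.1406]
tool_rot: [0.001, 0.945, 0.326, 0.0]
wrist_force: [-3.1, -3.0, 9.2]
finger_gap: 0.0561
```

```bash
python3 -c "
from h import *
q()"
```

```text
t 6.33 pos [464.64 155.91 140.62] yaw 38.04 F [-3.1 -3.   9.2] T [-1.041  1.194  1.097] j6 1.231 tq6 0.6 gap 56.15 v6 0.277
```

Call:
move_arm:
  motion:
    - [[0,0,0,0,0,2]]

```text
time: 6.45
position: [0.4646, 0.1559, 0.1406]
tool_rot: [0.0, 0.951, 0.309, 0.0]
wrist_force: [-4.0, -3.7, 9.9]
finger_gap: 0.0565
```

```bash
python3 -c "
from h import *
q()"
```

```text
t 6.45 pos [464.64 155.9  140.61] yaw 36.03 F [-4.  -3.7  9.9] T [-1.048  1.245  1.055] j6 1.266 tq6 0.6 gap 56.46 v6 0.278
```

Call:
move_arm:
  motion:
    - [[0,0,0,0,0,2]]

```text
time: 6.58
position: [0.4646, 0.1559, 0.1406]
tool_rot: [0.0, 0.956, 0.293, 0.0]
wrist_force: [-2.2, -3.9, 10.7]
finger_gap: 0.0558
```

```bash
python3 -c "
from h import *
q()
s=snap('scene');crop(s,225,250,355,345,'pics/s7.png')"
```

```text
t 6.58 pos [464.58 155.87 140.58] yaw 34.03 F [-2.2 -3.9 10.7] T [-1.034  1.207  1.051] j6 1.301 tq6 0.6 gap 55.78 v6 0.276
```

View pics/s7.png

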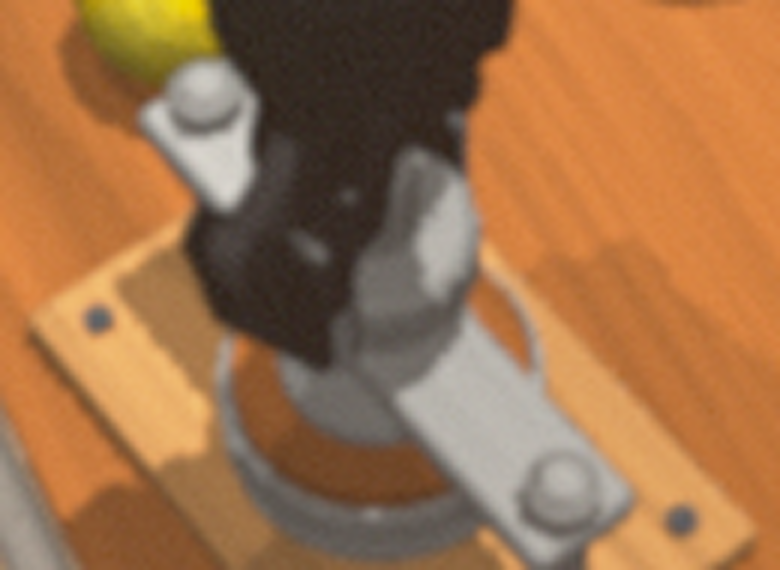

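Call:
move_arm:
  motion:
    - [[0,0,0,0,0,2]]

```text
time: 6.75
position: [0.4646, 0.1559, 0.1406]
tool_rot: [0.0, 0.961, 0.276, 0.0]
wrist_force: [-3.1, -4.0, 10.1]
finger_gap: 0.0559
```

```bash
python3 -c "
from h import *
q()"
```

```text
t 6.75 pos [464.55 155.87 140.6 ] yaw 32.05 F [-3.1 -4.  10.1] T [-1.016  1.246  1.096] j6 1.336 tq6 0.442 gap 55.88 v6 0.288
```

Call:
move_arm:
  motion:
    - [[0,0,0,0,0,2]]

```text
time: 6.88
position: [0.4646, 0.1558, 0.1406]
tool_rot: [0.0, 0.966, 0.259, 0.0]
wrist_force: [-3.3, -3.0, 10.7]
finger_gap: 0.0563
```

```bash
python3 -c "
from h import *
q()"
```

```text
t 6.88 pos [464.55 155.84 140.58] yaw 30.03 F [-3.3 -3.  10.7] T [-0.984  1.278  1.105] j6 1.371 tq6 0.598 gap 56.35 v6 0.279
```

Call:
move_arm:
  motion:
    - [[0,0,0,0,0,2]]

```text
time: 7.0
position: [0.4645, 0.1558, 0.1406]
tool_rot: [0.0, 0.97, 0.242, 0.0]
wrist_force: [-3.2, -3.6, 10.1]
finger_gap: 0.0563
```

```bash
python3 -c "
from h import *
q()"
```

```text
t 7.0 pos [464.51 155.83 140.59] yaw 28.04 F [-3.2 -3.6 10.1] T [-1.14   1.347  1.266] j6 1.406 tq6 0.798 gap 56.3 v6 0.276
```

Call:
move_arm:
  motion:
    - [[0,0,0,0,0,2]]

```text
time: 7.12
position: [0.4645, 0.1559, 0.1406]
tool_rot: [0.0, 0.974, 0.225, 0.0]
wrist_force: [-3.9, -4.0, 9.8]
finger_gap: 0.0565
```

```bash
python3 -c "
from h import *
q()"
```

```text
t 7.12 pos [464.48 155.85 140.59] yaw 26.05 F [-3.9 -4.   9.8] T [-1.078  1.4    1.271] j6 1.44 tq6 0.8 gap 56.47 v6 0.277
```

Contact: joint-6 torque stepped from 0.60 to 0.80 and wrist torque from 1.10 to 1.27, at about 73° of travel. The second step of that batch ran before I saw it, so the lid was pushed at most about 0.2–0.3 mm. I'm stopping the collar here and opening.

Call:
move_arm:
  motion:
    - [[0,0,0,0,0,0],[0,0,0,0,0,0],[0,0,0,0,0,0],[0,0,0,0,0,0],[0,0,0,0,0,0]]
  fingers: -1

```text
time: 7.75
position: [0.4647, 0.1562, 0.1392]
tool_rot: [0.0, 0.974, 0.225, -0.0]
wrist_force: [-0.2, -0.5, 0.4]
finger_gap: 0.0856
```

```bash
python3 - <<'E'
from h import *
q()
w=snap("wrist");cv2.imwrite("pics/w8.png",w.im)
delta([.4643,.1557,.172])
E
```

```text
t 7.75 pos [464.71 156.22 139.23] yaw 26.02 F [-0.2 -0.5  0.4] T [-0.002 -0.005  0.028] j6 1.441 tq6 -0.002 gap 85.56 v6 -0.0
shift [ -0.6   0.3 -32.8] mm; yaw 26.02379128150314 tilt 0.006409757836896946
```

View pics/w8.png

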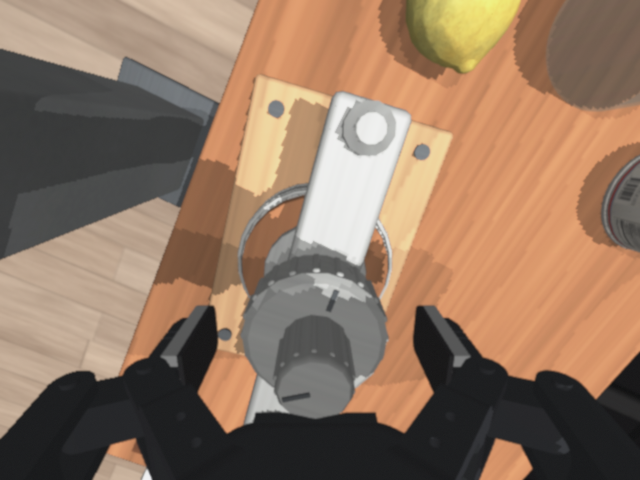

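The collar mark did not move relative to the gripper, so there was no slip. The collar (245–387) and knob (277–355) are both centred between the fingers. I'll lift to knob height and rewind the yaw.

Call:
move_arm:
  motion:
    - [[0,0,-0.016,0,0,0],[-0.0004,0.0002,-0.0323,0,0,0],[-0.0004,0.0002,-0.0323,0,0,-8],[-0.0004,0.0002,-0.0323,0,0,-18],[-0.0004,0.0002,-0.0323,0,0,-28],[-0.0004,0.0002,-0.0323,0,0,-38],[-0.0004,0.0002,-0.0323,0,0,-48],[-0.0004,0.0002,-0.0323,0,0,-52]]

```text
time: 8.8
position: [0.4648, 0.156, 0.1731]
tool_rot: [0.0, 0.776, 0.631, 0.001]
wrist_force: [-0.4, -0.1, 0.0]
finger_gap: 0.0854
```

Call:
move_arm:
  motion:
    - [[0,0,0,0,0,0],[0,0,0,0,0,0]]

```text
time: 9.05
position: [0.4646, 0.1559, 0.1723]
tool_rot: [0.0, 0.778, 0.629, 0.0]
wrist_force: [1.2, -0.0, 0.2]
finger_gap: 0.0855
```

```bash
python3 - <<'E'
from h import *
q()
w=snap("wrist");cv2.imwrite("pics/w9.png",w.im);s=snap('scene');crop(s,225,250,355,345,'pics/s9.png')
E
```

```text
t 9.05 pos [464.65 155.93 172.27] yaw 77.93 F [ 1.2 -0.   0.2] T [0.024 0.028 0.051] j6 0.534 tq6 -0.025 gap 85.5 v6 -0.005
```

View pics/w9.png

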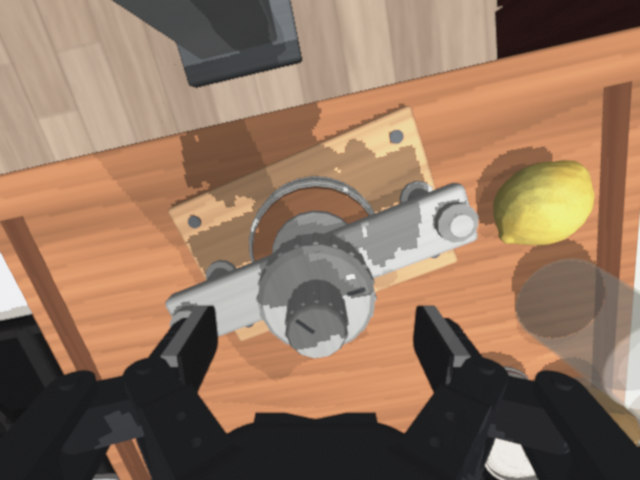

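View pics/s9.png

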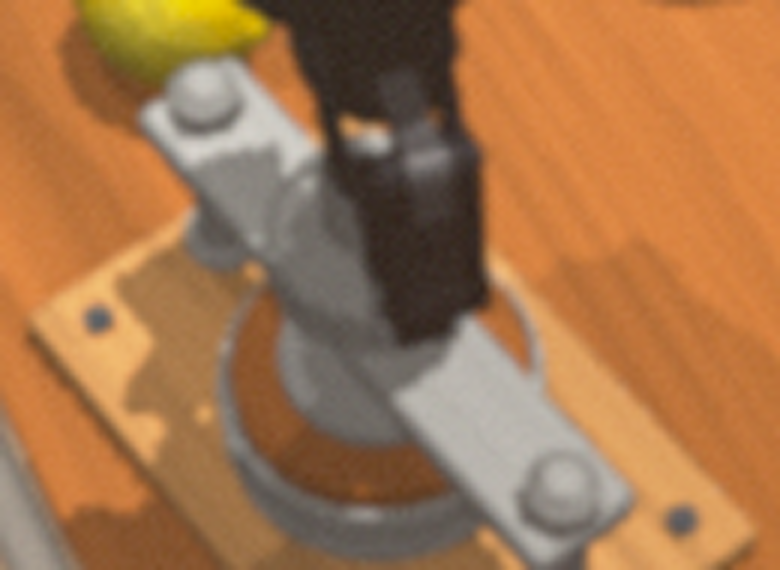

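The knob is centred (316 against a finger midline of 315). I'll close on it.

Call:
move_arm:
  motion:
    - [[0,0,0.0005,0,0,0],[0,0,0.0005,0,0,0],[0,0,0.0005,0,0,0],[0,0,0.0005,0,0,0],[0,0,0.0005,0,0,0],[0,0,0.0005,0,0,0]]
  fingers: 1

```text
time: 9.9
position: [0.4645, 0.1563, 0.1714]
tool_rot: [-0.0, 0.777, 0.63, 0.0]
wrist_force: [-0.6, 5.5, 3.3]
finger_gap: 0.0242
```

```bash
python3 - <<'E'
from h import *
q();print(ctrl.get_state()["joint_torque"])
w=snap("wrist");cv2.imwrite("pics/w10.png",w.im);s=snap('scene');crop(s,225,250,355,345,'pics/s10.png')
E
```

```text
t 9.9 pos [464.54 156.26 171.39] yaw 78.03 F [-0.6  5.5  3.3] T [0.991 0.16  0.002] j6 0.533 tq6 -0.02 gap 24.21 v6 0.0
[-2.20185690e+00 -4.07297409e+01  4.46902227e+01  4.35385136e-01
 -1.27893046e+00 -1.95426797e-02]
```

View pics/w10.png

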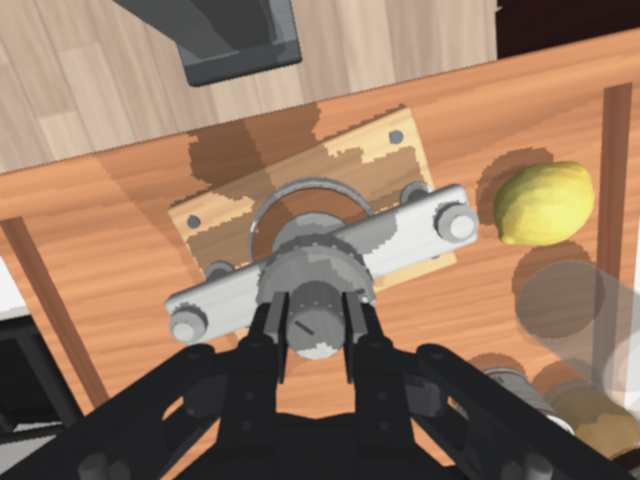

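The knob is gripped with a 24.2 mm gap. I'll shift by 0.6 mm to relieve the side force and turn the first safe 20°.

Call:
move_arm:
  motion:
    - [[0.0006,0,0,0,0,0],[0.0006,0,0,0,0,3],[0.0006,0,0,0,0,6],[0.0006,0,0,0,0,9],[0.0006,0,0,0,0,12]]

```text
time: 10.62
position: [0.4645, 0.1563, 0.1714]
tool_rot: [0.0, 0.839, 0.544, 0.0]
wrist_force: [-1.1, 2.2, 6.5]
finger_gap: 0.0242
```

```bash
python3 -c "
from h import *
q()"
```

```text
t 10.62 pos [464.54 156.27 171.39] yaw 65.92 F [-1.1  2.2  6.5] T [0.432 0.299 0.136] j6 0.745 tq6 -0.59 gap 24.16 v6 0.416
```

Call:
move_arm:
  motion:
    - [[0,0,0,0,0,2],[0,0,0,0,0,4],[0,0,0,0,0,6],[0,0,0,0,0,8]]

```text
time: 11.12
position: [0.4645, 0.1562, 0.1714]
tool_rot: [0.0, 0.875, 0.484, 0.0]
wrist_force: [-1.4, 2.1, 5.6]
finger_gap: 0.0242
```

```bash
python3 - <<'E'
from h import *
q();w=snap("wrist");cv2.imwrite("pics/w11.png",w.im[200:420,200:440].repeat(2,0).repeat(2,1))
T=[]
for i in range(6): snap("top");T.append(ctrl.get_state()["torque"][2])
print(np.mean(T),np.std(T));q()
E
```

```text
t 11.12 pos [464.54 156.2  171.42] yaw 57.95 F [-1.4  2.1  5.6] T [0.434 0.336 0.103] j6 0.884 tq6 -0.363 gap 24.15 v6 0.278
0.012271064612720102 0.03655880485459496
t 11.47 pos [464.54 156.2  171.38] yaw 58.01 F [-2.3  1.3  6.1] T [0.4   0.271 0.023] j6 0.883 tq6 0.028 gap 23.84 v6 -0.0
```

View pics/w11.png

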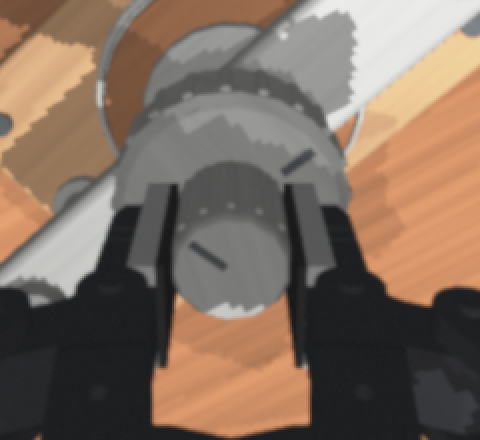

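The lid is sliding: about 0.10–0.14 N m while moving and 0.01–0.02 held still. I'll go on in uniform 2° rows with no pictures, so the joint-6 torque readings stay comparable.

Call:
move_arm:
  motion:
    - [[0,0,0,0,0,2],[0,0,0,0,0,4],[0,0,0,0,0,6]]

```text
time: 11.85
position: [0.4645, 0.1562, 0.1714]
tool_rot: [0.0, 0.899, 0.438, -0.0]
wrist_force: [-0.7, 2.0, 6.3]
finger_gap: 0.0242
```

```bash
python3 -c "
from h import *
q()"
```

```text
t 11.85 pos [464.5  156.19 171.4 ] yaw 51.95 F [-0.7  2.   6.3] T [0.37  0.358 0.046] j6 0.989 tq6 -0.363 gap 24.24 v6 0.277
```

Call:
move_arm:
  motion:
    - [[0,0,0,0,0,2],[0,0,0,0,0,4]]

```text
time: 12.1
position: [0.4645, 0.1561, 0.1714]
tool_rot: [0.0, 0.914, 0.406, -0.0]
wrist_force: [-1.4, 1.4, 6.6]
finger_gap: 0.0241
```

```bash
python3 -c "
from h import *
q()"
```

```text
t 12.1 pos [464.49 156.14 171.37] yaw 47.95 F [-1.4  1.4  6.6] T [0.317 0.344 0.134] j6 1.059 tq6 -0.363 gap 24.05 v6 0.277
```

Call:
move_arm:
  motion:
    - [[0,0,0,0,0,2],[0,0,0,0,0,4]]

```text
time: 12.35
position: [0.4645, 0.1562, 0.1714]
tool_rot: [0.0, 0.927, 0.374, -0.0]
wrist_force: [-1.5, 1.7, 5.5]
finger_gap: 0.0237
```

```bash
python3 -c "
from h import *
q()"
```

```text
t 12.35 pos [464.49 156.16 171.38] yaw 43.96 F [-1.5  1.7  5.5] T [0.271 0.387 0.137] j6 1.128 tq6 -0.362 gap 23.71 v6 0.276
```

Call:
move_arm:
  motion:
    - [[0,0,0,0,0,2],[0,0,0,0,0,4]]

```text
time: 12.6
position: [0.4645, 0.1562, 0.1714]
tool_rot: [0.0, 0.94, 0.342, -0.0]
wrist_force: [-2.2, 1.9, 5.4]
finger_gap: 0.0237
```

```bash
python3 -c "
from h import *
q()"
```

```text
t 12.6 pos [464.47 156.16 171.39] yaw 39.95 F [-2.2  1.9  5.4] T [0.285 0.369 0.09 ] j6 1.198 tq6 -0.362 gap 23.71 v6 0.278
```

Call:
move_arm:
  motion:
    - [[0,0,0,0,0,2],[0,0,0,0,0,4]]

```text
time: 12.85
position: [0.4644, 0.1561, 0.1714]
tool_rot: [0.0, 0.951, 0.309, -0.0]
wrist_force: [-2.3, 1.4, 5.7]
finger_gap: 0.0236
```

```bash
python3 -c "
from h import *
q()"
```

```text
t 12.85 pos [464.43 156.14 171.4 ] yaw 35.95 F [-2.3  1.4  5.7] T [0.26  0.474 0.124] j6 1.268 tq6 -0.362 gap 23.62 v6 0.278
```

Call:
move_arm:
  motion:
    - [[0,0,0,0,0,2],[0,0,0,0,0,4]]

```text
time: 13.1
position: [0.4644, 0.1561, 0.1714]
tool_rot: [0.0, 0.961, 0.275, -0.0]
wrist_force: [-2.6, 2.1, 6.5]
finger_gap: 0.0237
```

```bash
python3 -c "
from h import *
q()"
```

```text
t 13.1 pos [464.44 156.13 171.4 ] yaw 31.95 F [-2.6  2.1  6.5] T [0.243 0.452 0.177] j6 1.338 tq6 -0.362 gap 23.72 v6 0.278
```

Call:
move_arm:
  motion:
    - [[0,0,0,0,0,2],[0,0,0,0,0,4]]

```text
time: 13.35
position: [0.4644, 0.1561, 0.1714]
tool_rot: [0.0, 0.97, 0.242, -0.0]
wrist_force: [-2.4, 1.6, 6.2]
finger_gap: 0.0238
```

```bash
python3 -c "
from h import *
q()"
```

```text
t 13.35 pos [464.38 156.12 171.38] yaw 27.95 F [-2.4  1.6  6.2] T [0.233 0.448 0.14 ] j6 1.408 tq6 -0.362 gap 23.78 v6 0.277
```

Call:
move_arm:
  motion:
    - [[0,0,0,0,0,2]]

```text
time: 13.48
position: [0.4644, 0.1561, 0.1714]
tool_rot: [0.0, 0.974, 0.225, -0.0]
wrist_force: [-1.6, 0.5, 5.9]
finger_gap: 0.024
```

```bash
python3 -c "
from h import *
q()"
```

```text
t 13.47 pos [464.4  156.11 171.4 ] yaw 25.95 F [-1.6  0.5  5.9] T [0.296 0.502 0.108] j6 1.443 tq6 -0.362 gap 23.97 v6 0.278
```

Call:
move_arm:
  motion:
    - [[0,0,0,0,0,2],[0,0,0,0,0,4]]

```text
time: 13.72
position: [0.4644, 0.1561, 0.1714]
tool_rot: [0.0, 0.982, 0.19, -0.0]
wrist_force: [-2.1, 1.0, 6.5]
finger_gap: 0.0241
```

```bash
python3 -c "
from h import *
q()"
```

```text
t 13.72 pos [464.37 156.09 171.38] yaw 21.95 F [-2.1  1.   6.5] T [0.285 0.593 0.002] j6 1.512 tq6 -0.362 gap 24.06 v6 0.277
```

Call:
move_arm:
  motion:
    - [[0,0,0,0,0,2]]

```text
time: 13.85
position: [0.4644, 0.1561, 0.1714]
tool_rot: [0.0, 0.985, 0.173, -0.0]
wrist_force: [-2.5, 1.5, 7.3]
finger_gap: 0.0239
```

```bash
python3 -c "
from h import *
q()"
```

```text
t 13.85 pos [464.36 156.12 171.42] yaw 19.96 F [-2.5  1.5  7.3] T [0.238 0.464 0.094] j6 1.547 tq6 -0.361 gap 23.88 v6 0.276
```

Call:
move_arm:
  motion:
    - [[0,0,0,0,0,2],[0,0,0,0,0,4]]

```text
time: 14.1
position: [0.4643, 0.1561, 0.1715]
tool_rot: [0.0, 0.99, 0.139, -0.0]
wrist_force: [-2.1, 0.6, 6.9]
finger_gap: 0.024
```

```bash
python3 -c "
from h import *
q()"
```

```text
t 14.1 pos [464.35 156.11 171.45] yaw 15.96 F [-2.1  0.6  6.9] T [0.27  0.579 0.164] j6 1.617 tq6 -0.299 gap 24.01 v6 0.276
```

Call:
move_arm:
  motion:
    - [[0,0,0,0,0,2]]

```text
time: 14.22
position: [0.4643, 0.1561, 0.1714]
tool_rot: [0.0, 0.993, 0.122, -0.0]
wrist_force: [-2.9, 1.5, 6.6]
finger_gap: 0.0239
```

```bash
python3 -c "
from h import *
q()"
```

```text
t 14.22 pos [464.31 156.12 171.45] yaw 13.96 F [-2.9  1.5  6.6] T [0.246 0.589 0.2  ] j6 1.652 tq6 -0.268 gap 23.94 v6 0.275
```

The ledge is reached: joint-6 torque rose about 0.094 to -0.268, which puts roughly 80 N on the lid, and it adds 15.5 N per 2°. One more small step should bring it to about 100 N.

Call:
move_arm:
  motion:
    - [[0,0,0,0,0,2]]

```text
time: 14.35
position: [0.4643, 0.1561, 0.1715]
tool_rot: [0.0, 0.995, 0.104, -0.0]
wrist_force: [-2.9, 0.4, 6.8]
finger_gap: 0.0239
```

```bash
python3 - <<'E'
from h import *
q();w=snap("wrist");cv2.imwrite("pics/w12.png",w.im)
T=[];J=[]
for i in range(10):
    snap("top");s=ctrl.get_state();T.append(s["torque"][2]);J.append(s["joint_torque"][5])
print(np.mean(T),np.std(T)/3,np.round(J,3));q()
E
```

```text
t 14.35 pos [464.32 156.08 171.48] yaw 11.96 F [-2.9  0.4  6.8] T [0.193 0.657 0.192] j6 1.687 tq6 -0.238 gap 23.92 v6 0.277
0.1427813769138842 0.009818260532860308 [0.507 0.28  0.188 0.163 0.157 0.156 0.156 0.156 0.156 0.156]
t 14.9 pos [464.29 156.08 171.44] yaw 12.02 F [-2.8  1.2  6.2] T [0.246 0.611 0.111] j6 1.686 tq6 0.156 gap 23.89 v6 0.002
```

View pics/w12.png

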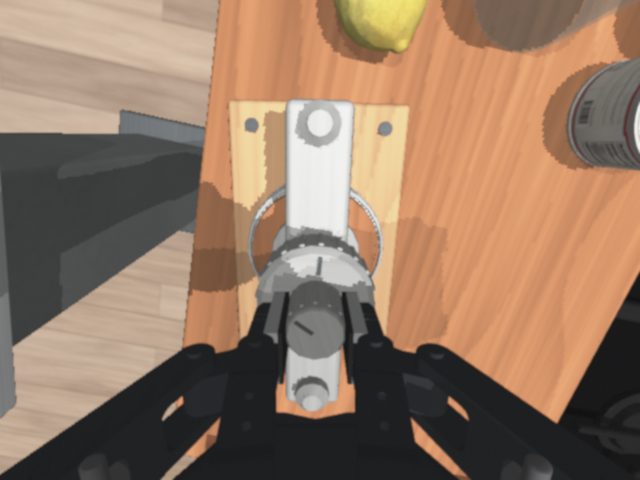

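Held still, the knob reads 0.143–0.156 N m, inside the 100 N band, and the moving estimate is about 95 N. I'll nudge it another 0.8° and hold.

Call:
move_arm:
  motion:
    - [[0,0,0,0,0,0.8],[0,0,0,0,0,0.8],[0,0,0,0,0,0.8],[0,0,0,0,0,0.8]]

```text
time: 15.4
position: [0.4643, 0.1561, 0.1715]
tool_rot: [0.0, 0.995, 0.098, -0.0]
wrist_force: [-1.9, 0.5, 6.9]
finger_gap: 0.0239
```

```bash
python3 - <<'E'
from h import *
T=[];J=[]
for i in range(12):
    snap("top");s=ctrl.get_state();T.append(s["torque"][2]);J.append(s["joint_torque"][5])
print(np.mean(T),np.std(T)/3.3,np.round(J[-3:],3));q()
E
```

```text
0.1664991296750659 0.009201991347863427 [0.181 0.181 0.181]
t 16.0 pos [464.31 156.1  171.47] yaw 11.23 F [-2.3  1.3  6.7] T [0.235 0.615 0.201] j6 1.7 tq6 0.181 gap 23.84 v6 0.0
```

The held reading is now 0.17–0.18 N m, mid-band for 100 N. I'll release and lift straight up.

Call:
move_arm:
  motion:
    - [[0,0,0,0,0,0],[0,0,0,0,0,0],[0,0,0,0,0,0],[0,0,0,0,0,0],[0,0,0,0,0,0]]
  fingers: -1

```text
time: 16.62
position: [0.4646, 0.1564, 0.171]
tool_rot: [0.0, 0.995, 0.098, -0.0]
wrist_force: [0.2, -0.2, -0.0]
finger_gap: 0.0853
```

Call:
move_arm:
  motion:
    - [[0,0,-0.015,0,0,0],[0,0,-0.04,0,0,0],[0,0,-0.07,0,0,0],[0,0,-0.095,0,0,0],[0,0,-0.11,0,0,0],[0,0,-0.11,0,0,0],[0,0,-0.11,0,0,0]]

```text
time: 17.5
position: [0.4645, 0.1564, 0.2808]
tool_rot: [0.0, 0.995, 0.098, -0.0]
wrist_force: [0.8, 0.2, 0.0]
finger_gap: 0.0853
```

```bash
python3 - <<'E'
from h import *
q();w=snap("wrist");cv2.imwrite("pics/w13.png",w.im);t=snap("top");cv2.imwrite("pics/t13.png",t.im);s=snap('scene');cv2.imwrite("pics/s13.png",s.im)
crop(s,225,250,355,345,'pics/s13c.png')
E
```

```text
t 17.5 pos [464.5  156.42 280.78] yaw 11.22 F [0.8 0.2 0. ] T [-0.001  0.003  0.027] j6 1.7 tq6 0.0 gap 85.33 v6 0.001
```

View pics/w13.png

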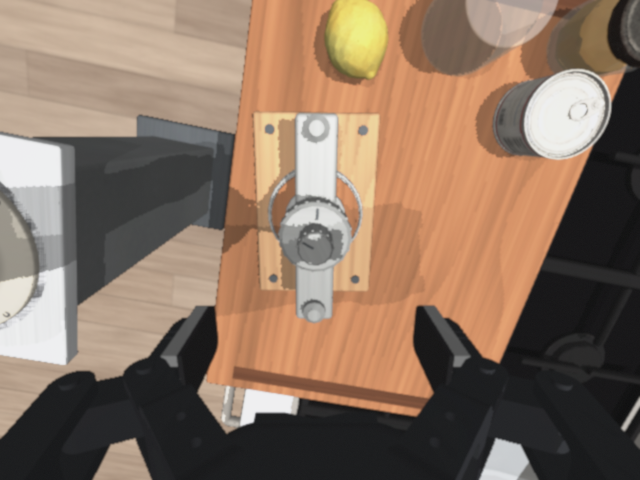

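View pics/t13.png

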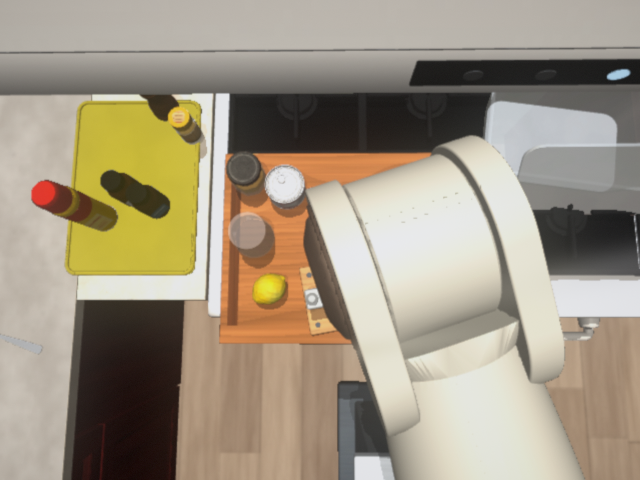

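View pics/s13c.png

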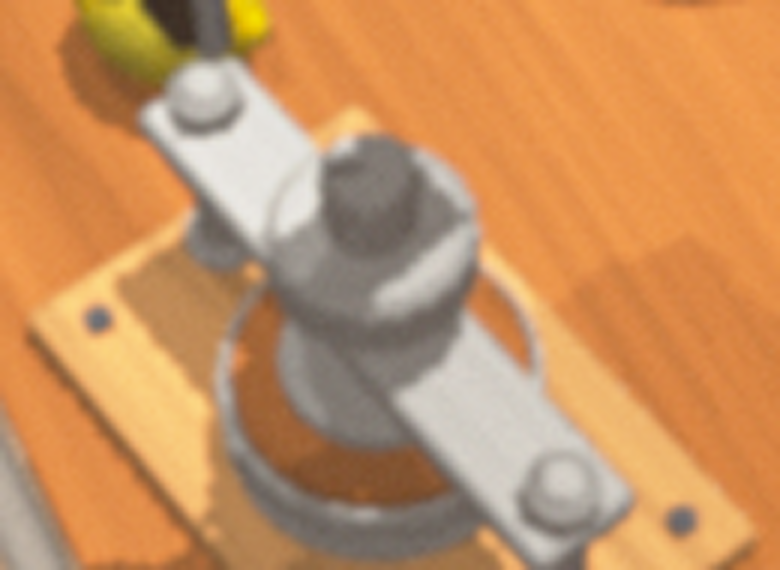

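The gripper is clear of everything. The top view shows the lemon (269,290), glass (248,234), tin (285,187) and jar (243,172) at the same pixels as at the start. The scene crop shows the foot down on the lid. Handing in.

```bash
python3 -c "
from h import *
print(ctrl.job_done())"
```

```text
the job is handed in; nothing more can be done
None
```

The lid is pressed home and bore about 100 N against the ledge, and I handed the job in at 17.5 s. The one thing not done cleanly is that the collar pushed the lid in slightly before I stopped it.

- **Collar:** I gripped the outer collar and turned it about 76° clockwise until the foot met the lid. Contact showed as a rise in wrist torque from 1.10 to 1.27 N m. It came within the first 2° of my last 4°, and the second 2° step ran before I had read it. I estimate the collar pushed the lid in by about 0.2–0.3 mm, at most 0.4 mm.
- **Knob:** I turned the inner knob alone, about 67° clockwise. The lid slid at a steady torque for about 60°, then went solid. The last held readings were 0.167 N m at the wrist and 0.181 N m at joint 6, both inside the 0.13–0.23 band. I put the load at about 100 N, well under 150 N.
- **Release and checks:** I opened the gripper and lifted it clear, and the wrist force read about zero. The tin, jar, glass and lemon looked unmoved in the top view. The scene picture shows the foot down on the lid, but it is too coarse to confirm contact to the millimetre. After letting go I did not measure the remaining force on the lid.

My early gap estimate from the wrist pictures (about 14 mm left after the first 25°) was too large. Only about 5 mm was left.

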